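# Weigh the desiccant canister on the spring scale and put it where it belongs

### The arm

A 7-joint arm with a two-finger parallel gripper is mounted at the origin on a cart in front of the work surface, level with it; the furniture and walls round the work are solid. World frame = base frame: x ahead of the robot, y to its left, z up, the work surface at z = 0. Lengths are in m, angles in rad, forces in N, time in s.
With the tool pointing down it reaches from about 0.425 to 0.875 m from the base axis. Payload 4.7 kg.
Tool frame: the origin (TCP) lies at the very end of the fingers, on their centre line; the grasp point (between the pads) lies 19 mm behind it; z points along the fingers, y is the direction in which the jaws open and shut (so a half turn about z gives the same grasp; the last joint's range is limited). The gripper opens to 87 mm and grips with 3 to 60 N. Pads are 19 mm wide; open, the fingers measure 117 mm over their backs; the gripper's body (75 mm by 190 mm) begins 51 mm behind the grasp point.
Start: joints at [1.247, 0.321, -0.07, 1.45, 0.023, 1.371, -0.057], TCP at [0.215, -0.613, 0.223] pointing down, gripper open.
Joint ranges: [-2.86, 2.86], [-0.3, 2.09], [-1.38, 1.24], [0.06, 2.45], [-1.56, 4.7], [0.09, 2.05], [-2.69, 2.69]. Speed limits (rad/s): [2.57, 2.57, 3.14, 3.14, 3.14, 3.14, 3.14].

### API

Orientations are given as a rotation vector (axis times angle).
In Python, from bench import ctrl gives the robot as it stands. The module is installed in compiled form; this text tells all that it offers.
- The arm moves only by the tool move_arm, never from a script. Its arguments are lists of equal length, an entry for each row: "dp": the shift along the tool's x, y, z in units of 30 mm (1.0 is 30 mm), a list of three; "turn": the turn about the tool's z in units of 5 degrees (1.0 is 5 degrees); "jaw": the opening, from -1 (shut) to 1 (fully open). A call has 1 to 5 rows; each row is the pose to reach, as a shift and turn from the pose commanded when the call began, along the tool's axes at that moment; what a row does not reach only later rows make up. A row lasts 1/10 s, in which the tool goes at most 50 mm and 8.59 degrees, less where a joint would pass 70% of its speed; a pose out of reach is approached as far as the arm can. A call with a gripper value outside its range is refused whole. The fingers move at their own pace and stop on an object; "grip_force" is the grip in N (left out, the last holds). Time passes only in rows, so rows that repeat a pose let the fingers close. It gives the time, the measured TCP pose, the force and the opening at its end, in the units of the state.
- ctrl.get_state(): the state, without advancing time (a new reading comes with each control period).
- ctrl.get_image(name): name is "scene" or "top"; returns the picture (480x640x3 uint8, red, green, blue); there is no depth.
- ctrl.camera_info(name): a dict with "intrinsics" (3x3 intrinsics, pixels), "dist" ([k1, k2, p1, p2, k3] as OpenCV has them; the pictures are not rectified), "extrinsics" (4x4, takes a point from world to camera coordinates). Camera axes: x right, y up, looking along -z (the intrinsics and any distortion apply to the point x, -y, -z); pixel columns grow to the right and rows downward; lengths in m; the calibration is good to about 2 mm. A picture is of the moment at which its call begins. camera_info takes no time and is no camera call.
- ctrl.close_job(): hands the job in, once; it reports no verdict.
Trained networks look in the newest picture that a camera, given by its name, has taken for a name from the list of things; names that differ only in an ending like _2 or _b are one class to them, and where a whole thing is asked for, a point or a joint stands for the part that bears it (a point fixed in the world has none). Each returns a list of dicts, best first, with "confidence" (0 to 1); they miss things now and then, are a little off and sometimes report something else, mostly with a low value. They report only what shows in the picture. A call takes as long as a camera call.
- ctrl.look_for(camera, target): "rect" ([centre column, centre row, width, height] in pixels, round what is visible of it).
- ctrl.masks_of(camera, target): "region" (480x640 bool, what is visible of it) and "rect" ([centre column, centre row, width, height] in pixels, round what is visible of it).
The state is a dict: "time": time; "joint_positions": joint angles; "qd": joint speeds; "joint_torque": joint torques, N m; "position": TCP position; "tool_rot": TCP orientation; "ft_force": force on the tool from outside, world axes, zero at the start; "torque": the same for the moment, N m; "grip_width": opening from 0.0 (shut) to 1.0 (fully open).
Only numpy, scipy, OpenCV 4.12 (cv2) and the standard library are available. Lean on these libraries where they do the work, as an engineer would, in place of code of your own. Each camera call takes 0.05 s, during which the arm holds its last target. There are 200 camera calls.

### The job

Check with the spring scale whether the desiccant canister is full enough for the oven: take the scale from its rest by the handle, hook it under the canister's wire bail and raise it smoothly, without a jerk, until the canister hangs about a centimetre clear of the bench, and let it hang still for a good second to read it. If it weighs more than 360 grams (the red line) it is full, so carry it on the hook to the grey metal drying tray, otherwise to the round blue mat to be topped up, and set it down gently, upright and near the middle, never touching the canister with the fingers. Then unhook the scale and hang it back in its rest, leaving the glassware where it stands.

Things in the scene. Friction and masses are not known exactly. Their poses are not given: they have to be found in the camera images.
- scale_handle (a point): centre of the black handle bar on top of the spring scale, gripped from above: bar 110 mm long (its y), 14 mm thick (its x, pinch it this way), 18 mm high. A 14 mm neck leads to a white housing, 24 x 40 mm, from 30 to 122 mm below this point; the hook hangs below it. z is up when it hangs; x is the way the hook's mouth opens. 0.16 kg in all
- hook_saddle (a point): lowest inside point of the scale's hook (5 mm wire), where a bail hangs: 165.5 mm straight below the handle centre, plus the value of joint carriage. Mouth open to +x of the scale: the tip reaches 18 mm ahead and 14.5 mm above this point, the hook's back is 12 mm behind, the throat ends 38 mm above. A bail entering over the tip must have its wire's centre 18 to 33 mm above this point
- carriage (a joint): travel of the sprung hook and yellow pointer out of the scale, m: 0 unloaded, positive downwards; the stop at 0.066 must not be reached. 10 mm for each newton on the hook (100 N/m), within about 1 mm; 360 g (the red line) read 0.035
- drag_marker (a joint): position of the red drag marker in the scale's slot, m: 0 at the start; the pointer pushes it down (positive) and it stays at the largest reading so far, so a jerk makes it read too much
- pointer_tip (a point): the yellow pointer in the scale's slot, moves with the hook
- marker_tip (a point): the red drag marker in the scale's slot; this point is level with the pointer while the pointer pushes it
- rest_cradle (a point): where the handle bar's centre lies when the scale hangs in its rest, 215 mm above the bench: base plate 100 x 150 mm, two posts 88 mm apart along its y, each with a fork open upwards (18 mm wide at the bottom, 33 mm at the top, arms 19 mm high). The bar lies along y in both forks, hook mouth towards +x. Raised 25 mm or more, the scale leaves between the posts towards -x
- canister_base (a point): centre of the underside of the canister, a perforated aluminium can 74 mm in diameter and 54 mm high, z up; it stands on the bench at the start. Its wire bail is hinged on both sides (on the can's y axis) 44 mm above this point. It weighs 155 to 565 g with the bail, differently each time
- canister: the same canister; its origin is point canister_base
- spring_scale: the spring scale; its origin is point scale_handle
- bail_crown (a point): top middle of the canister's bail, on the centreline of its 5 mm wire, which runs along y here; 100 mm above the canister's underside and over its middle when the bail is upright. The bail is an arch 83 mm wide, highest here; it may lean towards +x or -x of the can (hinge 56 mm below this point), swings easily and stays where it is left
- tray_centre (a point): centre of the floor of the square grey metal drying tray, 160 x 160 mm outside, rim 12 mm high and 3 mm thick; the floor is 3 mm thick, its top is here
- mat_centre (a point): centre of the top of the round blue mat, 132 mm in diameter, 3 mm thick
- conical_flask: glass conical flask, 95 mm wide, 113 mm high, at the back; origin under its centre. Leave it alone
- beaker_100: glass beaker, 59 mm wide, 71 mm high, on the cardboard carton at the back; origin under its centre. Leave it alone
- small_beaker: glass beaker, 50 mm wide, 61 mm high, on the bench behind the tray or mat; origin under its centre. Leave it alone

How it is judged:
By the outcome, as a careful person would: the job done as asked, in the order asked, and still so for the second after the job is handed in, with the robot touching nothing.
It also fails if it takes over 72 s, if anything falls off the work surface, if the arm or the gripper's body presses on something with over 40 N, if the wrist force passes 120 N, or if a joint passes its speed limit or range.

## Working session

There is one attempt and no reset: what is moved stays moved. The work goes in short steps, Python scripts to look and compute and a tool call to move; the robot and the scene stay as the last step left them, time stands still between calls to the robot, and variables do not carry over. Pictures are saved under pics/ and viewed, about 8 in all and at most 12, crops included, and the job is handed in when it is done.

Besides the shell and the picture viewer there is one more tool, called after "Call:" as name([rows], argument=value, ...), one row to a line, values as JSON. move_arm: Moves the arm, as the interface text tells. Its arguments: {"type":"object","properties":{"dp":{"type":"array","items":{"type":"array","items":{"type":"number"}}},"turn":{"type":"array","items":{"type":"number"}},"jaw":{"type":"array","items":{"type":"number"}},"grip_force":{"type":"number"}},"required":["dp","turn","jaw"]}

```bash
mkdir -p pics; cat > h.py <<'E'
import numpy as np, cv2
from bench import ctrl
F=np.diag([1,-1,-1.])
def cam(n):
    i=ctrl.camera_info(n); E=np.array(i["extrinsics"]); return np.array(i["intrinsics"],float),np.array(i["dist"],float),F@E[:3,:3],F@E[:3,3]
def ray(n,px):
    K,d,R,t=cam(n); u=cv2.undistortPoints(np.array(px,float).reshape(-1,1,2),K,d).reshape(-1,2)
    return -R.T@t,np.c_[u,np.ones(len(u))]@R
def atz(n,px,z):
    c,r=ray(n,px); return c+r*((z-c[2])/r[:,2])[:,None]
def proj(n,P):
    K,d,R,t=cam(n); return cv2.projectPoints(np.array(P,float).reshape(-1,1,3),cv2.Rodrigues(R)[0],t,K,d)[0].reshape(-1,2)
def tri(pa,pb,a="scene",b="top"):
    ca,ra=ray(a,pa);cb,rb=ray(b,pb);ra=ra[0]/np.linalg.norm(ra[0]);rb=rb[0]/np.linalg.norm(rb[0])
    s=np.linalg.lstsq(np.c_[ra,-rb],cb-ca,rcond=None)[0];p,q=ca+s[0]*ra,cb+s[1]*rb
    return (p+q)/2,np.linalg.norm(p-q)
def snap(n,f,crop=None,k=1):
    im=ctrl.get_image(n)
    if crop: x0,y0,x1,y1=crop; im=im[y0:y1,x0:x1]
    if k!=1: im=cv2.resize(im,None,fx=k,fy=k,interpolation=cv2.INTER_CUBIC)
    cv2.imwrite("pics/"+f,cv2.cvtColor(im,cv2.COLOR_RGB2BGR))
E
python3 - <<'E'
from h import *
np.set_printoptions(precision=3,suppress=True)
snap("scene","s0.png");snap("top","t0.png")
for n in("scene","top"):
    K,d,R,t=cam(n);print(n,K[0,0],"pos",-R.T@t,"fwd",R[2],"right",R[0])
    for o in ["scale_handle","hook_saddle","pointer_tip","rest_cradle","bail_crown","canister_base","canister","tray_centre","mat_centre","small_beaker","conical_flask"]:
        print(o,[(np.round(r["rect"],1).tolist(),round(r["confidence"],2)) for r in ctrl.look_for(n,o)[:2]])
s=ctrl.get_state();print(s["time"],s["tool_rot"],s["position"],s["grip_width"])
E
```

```text
scene 589.3650298555666 pos [-0.22   0.495  1.14 ] fwd [ 0.564 -0.375 -0.736] right [-0.552 -0.834  0.001]
scale_handle [([224.8, 294.7, 51.5, 60.2], 0.86)]
hook_saddle [([235.8, 321.8, 1.5, 9.6], 0.61), ([226.2, 295.4, 56.6, 65.1], 0.49)]
pointer_tip [([385.0, 274.6, 92.3, 74.3], 0.69)]
rest_cradle [([236.7, 312.5, 73.6, 103.3], 0.6)]
bail_crown []
canister_base [([322.9, 280.3, 25.5, 41.0], 0.67)]
canister [([324.3, 279.3, 34.0, 39.4], 0.91)]
tray_centre [([382.3, 273.0, 88.8, 70.3], 0.8), ([323.0, 274.2, 22.4, 24.8], 0.37)]
mat_centre [([442.1, 236.3, 46.1, 35.4], 0.72)]
small_beaker [([370.4, 207.9, 15.4, 25.1], 0.72)]
conical_flask [([322.8, 231.8, 31.0, 43.6], 0.76), ([235.7, 311.2, 69.7, 107.3], 0.22)]
top 556.2760549562081 pos [ 0.369 -0.019  1.241] fwd [ 0.166 -0.013 -0.986] right [ 0.005 -1.     0.014]
scale_handle [([177.5, 267.1, 64.8, 22.2], 0.75)]
hook_saddle []
pointer_tip []
rest_cradle [([193.6, 273.9, 87.0, 54.9], 0.8)]
bail_crown [([308.1, 275.3, 37.0, 11.2], 0.58), ([177.2, 266.2, 63.5, 26.3], 0.3)]
canister_base [([309.6, 277.1, 34.3, 36.5], 0.79)]
canister [([308.2, 275.6, 41.5, 33.0], 0.92)]
tray_centre [([375.5, 296.1, 78.3, 74.9], 0.67)]
mat_centre [([470.9, 291.4, 58.6, 58.5], 0.81)]
small_beaker [([421.0, 212.3, 23.3, 27.4], 0.65), ([179.1, 266.0, 65.0, 21.2], 0.52)]
conical_flask [([349.8, 214.8, 40.7, 45.3], 0.85)]
1.2 [ 3.097  0.528 -0.   ] [ 0.215 -0.613  0.223] 0.9983148787600103
```

```bash
python3 - <<'E'
import cv2
a=cv2.imread("pics/s0.png")[180:390,170:490];b=cv2.imread("pics/t0.png")[170:350,130:520]
cv2.imwrite("pics/s0c.png",cv2.resize(a,None,fx=2.5,fy=2.5,interpolation=2));cv2.imwrite("pics/t0c.png",cv2.resize(b,None,fx=2,fy=2,interpolation=2))
E
```

```text
(no output)
```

View pics/s0c.png

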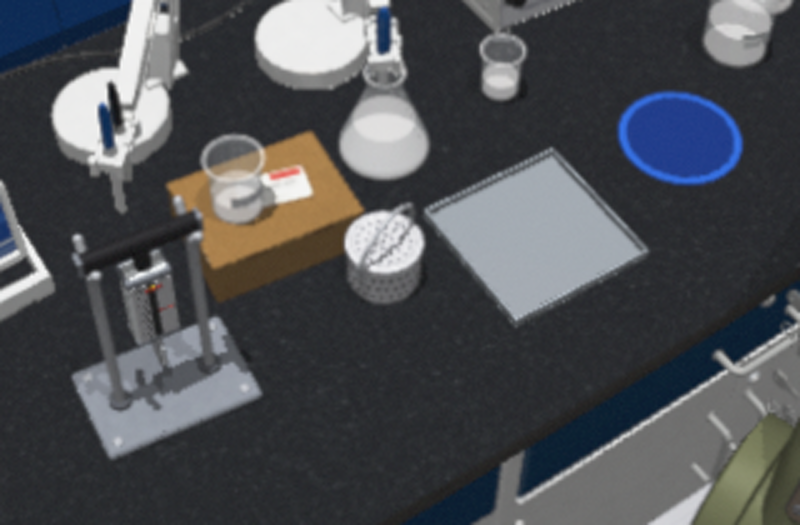

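View pics/t0c.png

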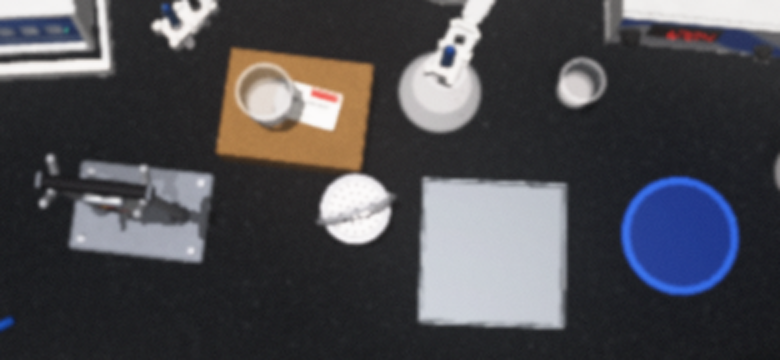

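The scene crop shows the rest at left with the scale hung in it (bar about x 84–200, y 222–262), the can at (384,255), the tray at (537,235) and the mat at (680,137). In the top crop the bar is at (98,186), the can at (356,208) and the bail runs from (318,222) to (393,197).

```bash
python3 - <<'E'
from h import *
np.set_printoptions(precision=4,suppress=True)
a=cv2.imread("pics/s0.png");b=cv2.imread("pics/t0.png")
c=lambda im,x,y,w,h,k:cv2.resize(im[y:y+h,x:x+w],(w*k,h*k),interpolation=2)
cv2.imwrite("pics/c1.png",np.vstack([np.hstack([c(a,198,255,66,50,6),c(a,300,255,60,50,6)]),np.hstack([c(b,145,240,66,50,6),c(b,280,250,60,50,6)])]))
q=lambda u,v:(u/2.5+170,v/2.5+180); r=lambda u,v:(u/2+130,v/2+170)
print("bar+y",tri(q(84,262),r(45,183)),"bar-y",tri(q(200,222),r(150,188)))
for n,f in(("scene",None),("top",None)):
  for o,z in(("tray_centre",.006),("mat_centre",.003),("canister",.054)):
    m=ctrl.masks_of(n,o)[0]; cn=max(cv2.findContours(m["region"].astype(np.uint8),0,2)[0],key=cv2.contourArea)
    rc=cv2.minAreaRect(cn);print(n,o,m["confidence"],atz(n,[rc[0]],z)[0], rc[1:], atz(n,cv2.boxPoints(rc),z)[:,:2].tolist() if o[0]=="t" else "")
print("plate top",atz("top",[r(82,160),r(213,174),r(203,262),r(70,247)],.01))
print("plate sc",atz("scene",[q(73,378),q(220,320),q(260,392),q(113,455)],.01))
print("beaker",atz("top",[r(575,95)],0), "flask",atz("top",[r(440,95)],0),"carton",atz("top",[r(217,153),r(360,170)],.05))
print("bail end z44",atz("top",[r(318,222),r(393,197)],.044), atz("scene",[q(362,265),q(410,207)],.06))
E
```

```text
bar+y (array([0.5046, 0.2881, 0.2151]), np.float64(0.0029311536546617043)) bar-y (array([0.4998, 0.189 , 0.2054]), np.float64(0.0036100339870545487))
scene tray_centre 0.83 [ 0.4556 -0.1487  0.006 ] ((57.862117767333984, 71.84675598144531), 62.10273361206055) [[0.5409599143859619, -0.07127261790714912], [0.5429925771170862, -0.2776307051082324], [0.3714539055942846, -0.22487953984964593], [0.3781292668219579, -0.03512673151500756]]
scene mat_centre 0.65 [ 0.4745 -0.3593  0.003 ] ((34.0, 47.0), 90.0) 
scene canister 0.71 [0.4888 0.0139 0.054 ] ((38.0, 31.0), 90.0) 
top tray_centre 0.64 [ 0.457  -0.1524  0.006 ] ((72.98165130615234, 72.58197021484375), 2.2906100749969482) [[0.38008536842493773, -0.06820938469383885], [0.5409844392800335, -0.07454565595615781], [0.5354534601264048, -0.23861059690879657], [0.3742253123785552, -0.2289893184677109]]
top mat_centre 0.73 [ 0.4776 -0.3626  0.003 ] ((57.0, 57.0), 90.0) 
top canister 0.57 [0.5001 0.0011 0.054 ] ((33.541019439697266, 34.882659912109375), 26.56505012512207) 
plate top [[0.5569 0.3077 0.01  ]
 [0.5422 0.16   0.01  ]
 [0.4441 0.1682 0.01  ]
 [0.4594 0.3163 0.01  ]]
plate sc [[0.5505 0.3123 0.01  ]
 [0.5337 0.166  0.01  ]
 [0.4441 0.1755 0.01  ]
 [0.458  0.3184 0.01  ]]
beaker [[ 0.6378 -0.2491  0.    ]] flask [[ 0.6364 -0.0943  0.    ]] carton [[ 0.5596  0.1506  0.05  ]
 [ 0.5421 -0.0045  0.05  ]]
bail end z44 [[ 0.486   0.0403  0.044 ]
 [ 0.5137 -0.0404  0.044 ]] [[ 0.4825  0.0396  0.06  ]
 [ 0.5157 -0.0372  0.06  ]]
```

View pics/c1.png

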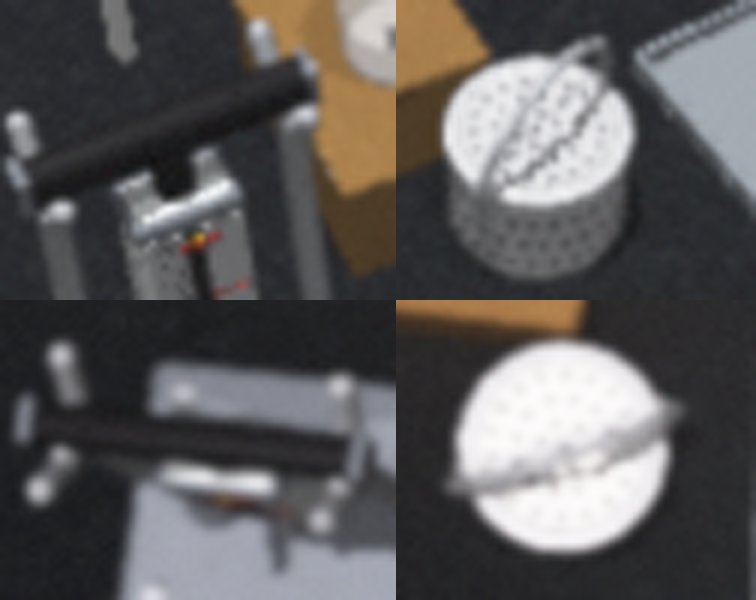

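```bash
cat >> h.py <<'E'
def yaw():
    R=cv2.Rodrigues(np.array(ctrl.get_state()["tool_rot"],float))[0]; return np.degrees(np.arctan2(R[1,0],R[0,0]))
def units(p,th,q,th2):
    d=(np.array(q)-p)/.03; a=np.radians(th); t=(th-th2+180)%360-180
    return np.round([d[0]*np.cos(a)+d[1]*np.sin(a),d[0]*np.sin(a)-d[1]*np.cos(a),-d[2]],2).tolist(),round(t/5,2)
def chain(wps,p=None,th=None):
    p=np.array(ctrl.get_state()["position"]) if p is None else np.array(p); th=yaw() if th is None else th
    for q,t2 in wps: print(q,t2,units(p,th,q,t2)); p,th=np.array(q),t2
E
python3 - <<'E'
from h import *
np.set_printoptions(precision=4,suppress=True)
f=lambda u,v,x,y:(u/6+x,v/6+y)
e=atz("top",[f(22,120,145,240),f(360,155,145,240)],.217);print(e,e.mean(0))
# scene end caps
e=atz("scene",[f(18,175,198,255),f(308,78,198,255)],.217);print(e,e.mean(0))
# bail: proj hypotheses
g=lambda u,v:(u/6+280,v/6+250)
print("bail side z",atz("top",[g(58,185),g(285,108)],.044))
for z in(.09,.1): print(z,atz("top",[g(176,142)],z), atz("top",[g(166,146)],.054))
chain([((.31,-.51,.263),45),((.405,-.405,.303),70),((.5,-.3,.34),84.5),((.5,-.16,.34),84.5),((.5,-.02,.34),84.5),((.5,.12,.34),84.5),((.5015,.2385,.30),84.5)])
E
```

```text
[[0.5062 0.2937 0.217 ]
 [0.4961 0.1879 0.217 ]] [0.5011 0.2408 0.217 ]
[[0.5086 0.2932 0.217 ]
 [0.4921 0.1917 0.217 ]] [0.5004 0.2424 0.217 ]
bail side z [[ 0.4864  0.0389  0.044 ]
 [ 0.5148 -0.0426  0.044 ]]
0.09 [[ 0.4971 -0.004   0.09  ]] [[0.4996 0.0001 0.054 ]]
0.1 [[ 0.496  -0.0041  0.1   ]] [[0.4996 0.0001 0.054 ]]
(0.31, -0.51, 0.263) 45 ([4.12, -2.2, -1.35], np.float64(-5.13))
(0.405, -0.405, 0.303) 70 ([4.71, -0.24, -1.33], -5.0)
(0.5, -0.3, 0.34) 84.5 ([4.37, 1.78, -1.23], -2.9)
(0.5, -0.16, 0.34) 84.5 ([4.65, -0.45, -0.0], 0.0)
(0.5, -0.02, 0.34) 84.5 ([4.65, -0.45, -0.0], 0.0)
(0.5, 0.12, 0.34) 84.5 ([4.65, -0.45, -0.0], 0.0)
(0.5015, 0.2385, 0.3) 84.5 ([3.94, -0.33, 1.33], 0.0)
```

Call:
move_arm([
  [1.0,-0.5,-0.4],
  [2.1,-1.1,-0.8],
  [3.2,-1.7,-1.1],
  [4.1,-2.2,-1.35],
], turn=[-1.3,-2.6,-3.9,-5.1], jaw=[1,1,1,1])

```text
time: 1.9
position: [0.3115, -0.5086, 0.2639]
tool_rot: [2.9, 1.207, 0.001]
ft_force: [-0.6, -0.8, -0.7]
grip_width: 0.997
```

Call:
move_arm([
  [1.2,0,-0.4],
  [2.4,-0.1,-0.8],
  [3.6,-0.2,-1.1],
  [4.7,-0.2,-1.3],
], turn=[-1.3,-2.6,-3.9,-5.0], jaw=[1,1,1,1])

```text
time: 2.3
position: [0.4066, -0.4051, 0.3033]
tool_rot: [2.57, 1.804, 0.0]
ft_force: [0.5, -0.0, -0.6]
grip_width: 1.002
```

Call:
move_arm([
  [1.1,0.5,-0.4],
  [2.2,0.9,-0.8],
  [3.3,1.4,-1.1],
  [4.4,1.8,-1.2],
], turn=[-0.8,-1.6,-2.4,-2.9], jaw=[1,1,1,1])

```text
time: 2.7
position: [0.5028, -0.3003, 0.3394]
tool_rot: [2.324, 2.11, 0.001]
ft_force: [0.9, 0.1, -0.2]
grip_width: 1.001
```

Call:
move_arm([
  [1.5,-0.15,0],
  [3.0,-0.3,0],
  [4.5,-0.45,0],
  [6.0,-0.6,0],
  [7.5,-0.75,0],
], turn=[0,0,0,0,0], jaw=[1,1,1,1,1])

```text
time: 3.2
position: [0.5009, -0.0733, 0.3383]
tool_rot: [2.328, 2.109, -0.0]
ft_force: [0.9, -0.6, -1.2]
grip_width: 1.001
```

Call:
move_arm([
  [1.5,-0.15,0],
  [3.0,-0.3,0],
  [4.5,-0.45,0],
  [6.0,-0.6,0],
  [7.5,-0.75,0],
], turn=[0,0,0,0,0], jaw=[1,1,1,1,1])

```text
time: 3.7
position: [0.5006, 0.1527, 0.3384]
tool_rot: [2.328, 2.108, 0.001]
ft_force: [1.2, 0.8, -0.7]
grip_width: 0.998
```

Call:
move_arm([
  [1.0,-0.1,0.3],
  [2.0,-0.2,0.8],
  [2.95,-0.29,1.3],
  [2.95,-0.29,1.3],
  [2.95,-0.29,1.3],
], turn=[0,0,0.1,0.1,0.1], jaw=[1,1,1,1,1])

```text
time: 4.2
position: [0.5007, 0.2401, 0.2988]
tool_rot: [-2.336, -2.101, 0.001]
ft_force: [-0.0, -0.2, 1.0]
grip_width: 1.001
```

```bash
python3 - <<'E'
from h import *
ctrl.get_image
snap("scene","g1.png",(190,230,290,370),4);print(ctrl.get_state()["position"],yaw())
chain([((.501,.241,.197),84)])
E
```

```text
[0.5013806  0.23908993 0.29927489] 83.81914730255734
(0.501, 0.241, 0.197) 84 ([0.06, -0.02, 3.41], np.float64(-0.04))
```

View pics/g1.png

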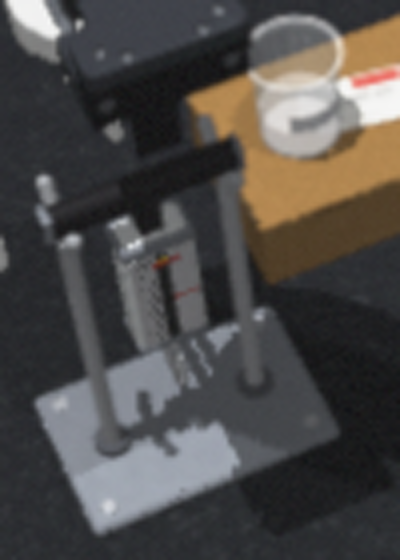

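Gripper is above the bar, centred over it; hook detail isn't readable yet. Descend and grip.

Call:
move_arm([
  [0,0,1.0],
  [0,0,2.0],
  [0,0,2.8],
  [0.05,0,3.2],
  [0.05,0,3.4],
], turn=[0,0,0,0,0], jaw=[1,1,1,1,1])

```text
time: 4.75
position: [0.5015, 0.2402, 0.1967]
tool_rot: [2.339, 2.097, -0.001]
ft_force: [-0.6, 0.7, 0.5]
grip_width: 0.999
```

Call:
move_arm([
  [0,0,0],
  [0,0,0],
  [0,0,0],
  [0,0,0],
  [0,0,0],
], turn=[0,0,0,0,0], jaw=[0.2,-0.3,-0.5,-0.6,-0.7], grip_force=15)

```text
time: 5.25
position: [0.5014, 0.2416, 0.1975]
tool_rot: [2.337, 2.099, 0.001]
ft_force: [-1.0, 0.4, 0.3]
grip_width: 0.628
```

Call:
move_arm([
  [0,0,0],
  [0,0,0],
  [0,0,0],
  [0,0,0],
  [0,0,0],
], turn=[0,0,0,0,0], jaw=[-1,-1,-1,-1,-1], grip_force=40)

```text
time: 5.75
position: [0.501, 0.2415, 0.197]
tool_rot: [-2.337, -2.099, 0.0]
ft_force: [-2.5, -0.3, 1.9]
grip_width: 0.174
```

Call:
move_arm([
  [0,0,0],
  [0,0,-0.3],
  [0,0,-0.7],
  [0,0,-1.1],
  [0,0,-1.5],
], turn=[0,0,0,0,0], jaw=[-1,-1,-1,-1,-1])

```text
time: 6.25
position: [0.5014, 0.2416, 0.2436]
tool_rot: [2.337, 2.099, 0.001]
ft_force: [0.0, -0.6, -1.8]
grip_width: 0.153
```

Call:
move_arm([
  [0,0,-0.4],
  [0,0,-0.8],
  [0,0,-1.0],
  [0,0,-1.0],
  [0,0,-1.0],
], turn=[0,0,0,0,0], jaw=[-1,-1,-1,-1,-1])

```text
time: 6.75
position: [0.501, 0.2413, 0.2717]
tool_rot: [-2.337, -2.099, 0.001]
ft_force: [-0.4, -0.8, -2.0]
grip_width: 0.159
```

```bash
python3 - <<'E'
from h import *
snap("scene","g2.png",(170,190,310,350),5);s=ctrl.get_state();print(s["position"],yaw(),s["ft_force"],s["grip_width"])
E
```

```text
[0.50086515 0.24121147 0.27141372] 83.8538380083316 [ 0.18537123 -0.40093395 -2.09563525] 0.15458872163093312
```

View pics/g2.png

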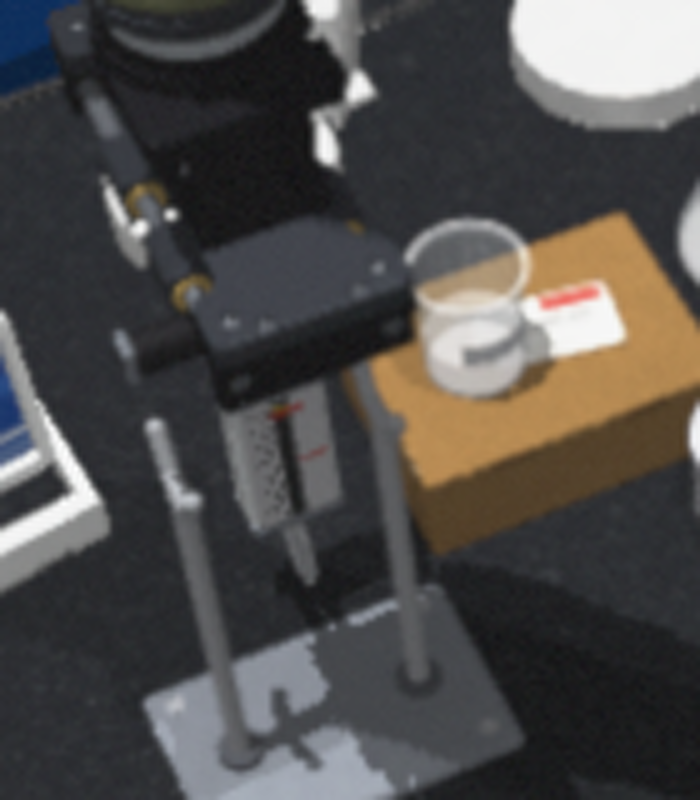

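The lifted scale shows its face to the robot, with only the back of the hook visible at (300,555), so the mouth points to +x. Next I move out of the rest and fit the bail's lean from the first pictures.

Call:
move_arm([
  [0,-0.4,-0.2],
  [0.0,-1.0,-0.3],
  [0.0,-1.6,-0.3],
  [0.0,-2.1,-0.3],
  [0,-2.3,-0.3],
], turn=[0,0,0,0,0], jaw=[-1,-1,-1,-1,-1])

```text
time: 7.3
position: [0.4309, 0.2492, 0.2805]
tool_rot: [2.336, 2.1, -0.002]
ft_force: [0.6, -0.2, -0.9]
grip_width: 0.156
```

```bash
cat > fit.py <<'E'
from h import *
def arch(c,yw,lean,n=25,z0=.044):
    # lean>0 towards can +x
    s=np.linspace(0,np.pi,n); y=.0415*np.cos(s); h=.056*np.sin(s); a=np.radians(yw); X=np.array([np.cos(a),np.sin(a),0]);Y=np.array([-np.sin(a),np.cos(a),0])
    l=np.radians(lean); return np.array([c[0],c[1],z0])+y[:,None]*Y+h[:,None]*(np.sin(l)*X+np.cos(l)*np.array([0,0,1]))
if __name__=="__main__":
    out=[]
    for n,f,x,y in(("scene","s0",295,250),("top","t0",275,245)):
        im=cv2.imread(f"pics/{f}.png")[y:y+56,x:x+66]; big=cv2.resize(im,None,fx=6,fy=6,interpolation=2); ov=big.copy()
        for L,col in((-30,(0,0,255)),(0,(0,255,0)),(30,(255,128,0)),(60,(255,0,255))):
            p=((proj(n,arch((.5,0),19,L))-[x,y]+.5)*6).astype(int); cv2.polylines(ov,[p],False,col,1)
        out.append(np.hstack([big,ov]))
    cv2.imwrite("pics/fit.png",np.vstack(out))
E
python3 fit.py
```

```text
(no output)
```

View pics/fit.png

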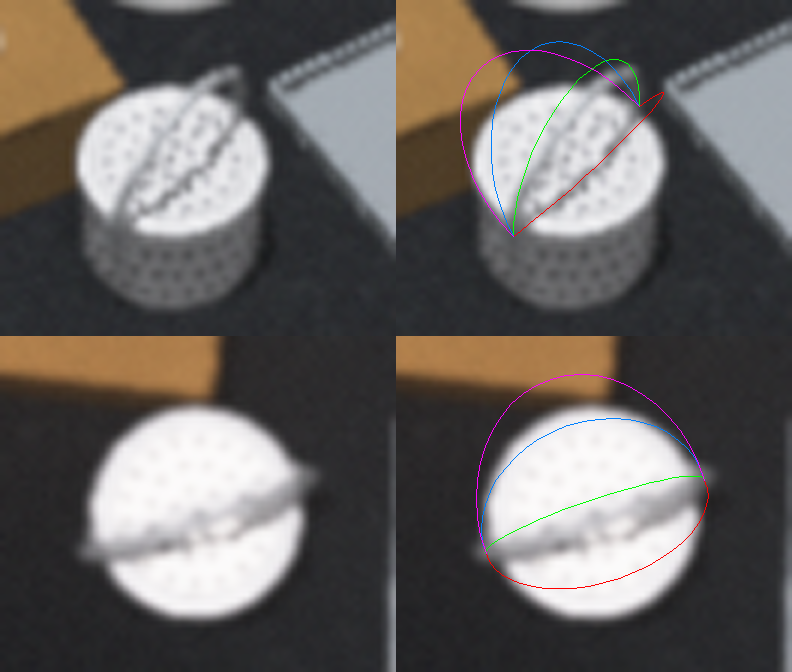

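The fit shows the bail nearly upright, leaning about -8° (towards can -x), with yaw about 19°. I'll go to a pre-hook pose 60 mm behind.

```bash
python3 - <<'E'
from h import *
chain([((.435,.13,.28),97),((.443,-.0205,.28),109),((.443,-.0205,.221),109),((.4995,-.001,.221),109)])
E
```

```text
(0.435, 0.13, 0.28) 97 ([-3.94, 0.55, 0.02], np.float64(-2.61))
(0.443, -0.0205, 0.28) 109 ([-5.01, -0.35, -0.0], -2.4)
(0.443, -0.0205, 0.221) 109 ([0.0, 0.0, 1.97], 0.0)
(0.4995, -0.001, 0.221) 109 ([0.0, 1.99, -0.0], 0.0)
```

Call:
move_arm([
  [-0.5,0.05,0],
  [-1.3,0.2,0],
  [-2.2,0.3,0],
  [-3.1,0.45,0],
  [-3.95,0.55,0],
], turn=[-0.3,-0.9,-1.5,-2.1,-2.6], jaw=[-1,-1,-1,-1,-1])

```text
time: 7.8
position: [0.4365, 0.1276, 0.2807]
tool_rot: [2.083, 2.352, -0.001]
ft_force: [0.7, -0.2, -1.3]
grip_width: 0.159
```

Call:
move_arm([
  [-1.2,-0.1,0],
  [-2.4,-0.2,0],
  [-3.6,-0.25,0],
  [-4.5,-0.3,0],
  [-5.0,-0.35,0],
], turn=[-0.6,-1.2,-1.8,-2.2,-2.4], jaw=[-1,-1,-1,-1,-1])

```text
time: 8.3
position: [0.4437, -0.0243, 0.2804]
tool_rot: [-1.831, -2.552, 0.002]
ft_force: [-0.2, 0.5, -1.8]
grip_width: 0.158
```

Call:
move_arm([
  [0,0,0.4],
  [0,0,0.9],
  [0,0,1.4],
  [0,0,1.8],
  [0,0,1.97],
], turn=[0,0,0,0,0], jaw=[-1,-1,-1,-1,-1])

```text
time: 8.8
position: [0.4428, -0.02, 0.22]
tool_rot: [-1.825, -2.554, 0.002]
ft_force: [-0.1, -0.1, -0.5]
grip_width: 0.158
```

```bash
cat > ov.py <<'E'
from h import *; from fit import arch
import sys
def sc(p,th,gz=.018):  # predicted saddle, tip
    a=np.radians(th-90);X=np.array([np.cos(a),np.sin(a),0]);s=np.array(p)+[0,0,gz-.1655]; return s,s+.018*X+[0,0,.0145],s-.012*X+[0,0,.02],np.array(p)+[0,0,gz-.122]
E
python3 - <<'E'
from ov import *
s=ctrl.get_state();p=s["position"];print(p,yaw(),s["ft_force"])
x,y=270,200;im=ctrl.get_image("scene")[y:y+100,x:x+110];b=cv2.cvtColor(cv2.resize(im,None,fx=7,fy=7,interpolation=2),cv2.COLOR_RGB2BGR)
for q,c in zip(proj("scene",sc(p,yaw())),[(0,0,255),(0,255,0),(255,128,0),(255,0,255)]): cv2.circle(b,tuple(((q-[x,y]+.5)*7).astype(int).tolist()),3,c,1)
cv2.polylines(b,[((proj("scene",arch((.4995,-.001),19,-8))-[x,y]+.5)*7).astype(int)],False,(0,255,0),1)
cv2.imwrite("pics/h1.png",b)
print(proj("scene",sc(p,yaw())))
E
```

```text
[ 0.4427993  -0.02000913  0.21998038] 108.91845979223973 [-0.1012604  -0.10677918 -0.46194127]
[[345.93770591 282.72726027]
 [339.7962196  275.04583766]
 [350.54921568 279.81270716]
 [346.63194474 270.73910945]]
```

View pics/h1.png

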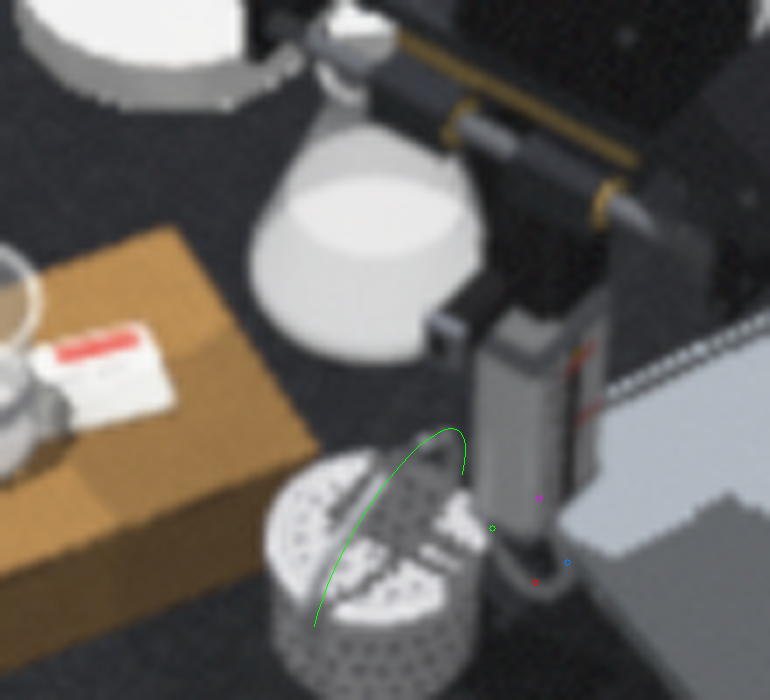

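Hook seen at (540,590) matches the prediction within a pixel, and the bail arch is within about 3 mm of the model. Enter.

Call:
move_arm([
  [0,0.3,0],
  [0,0.6,0],
  [0,0.9,0],
  [0,1.2,0],
  [0,1.5,0],
], turn=[0,0,0,0,0], jaw=[-1,-1,-1,-1,-1])

```text
time: 9.35
position: [0.4874, -0.006, 0.2221]
tool_rot: [1.827, 2.555, 0.001]
ft_force: [0.2, -0.0, -1.3]
grip_width: 0.151
```

Call:
move_arm([
  [0.02,0.2,0],
  [0.04,0.4,0],
  [0.05,0.55,0],
  [0.05,0.55,0],
  [0.05,0.55,0],
], turn=[0,0,0,0,0], jaw=[-1,-1,-1,-1,-1])

```text
time: 9.85
position: [0.5013, 0.0003, 0.2218]
tool_rot: [-1.827, -2.555, 0.001]
ft_force: [0.2, 1.1, -1.5]
grip_width: 0.157
```

```bash
python3 - <<'E'
from ov import *
s=ctrl.get_state();p=s["position"];print(p,yaw(),s["ft_force"])
x,y=280,220;im=ctrl.get_image("scene")[y:y+80,x:x+80];b=cv2.resize(im,None,fx=7,fy=7,interpolation=2)
cv2.imwrite("pics/h2.png",cv2.cvtColor(b,cv2.COLOR_RGB2BGR))
print((proj("scene",sc(p,yaw()))-[x,y])*7)
E
```

```text
[5.01290947e-01 2.95623077e-04 2.21841565e-01] 108.85775018169358 [ 0.15949441  1.10479186 -1.46278371]
[[310.91266921 347.01490309]
 [268.23997457 293.79023017]
 [340.44623144 325.6572198 ]
 [312.01630215 262.25299438]]
```

View pics/h2.png

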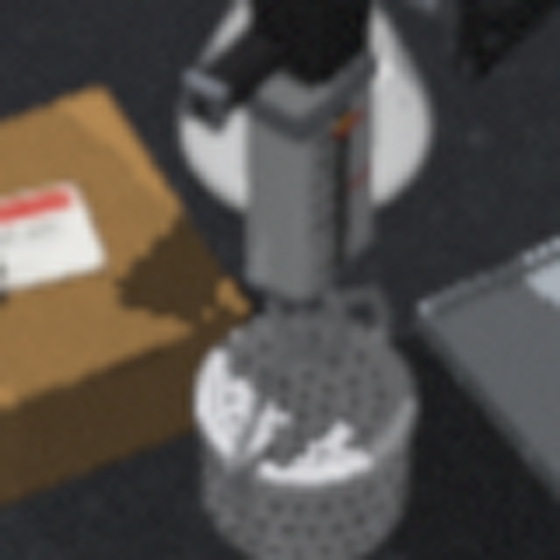

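Bail runs under the housing around the hook (about (310,300) in the crop). Raise slowly.

Call:
move_arm([
  [0,0,-0.1],
  [0,0,-0.25],
  [0,0,-0.4],
  [0,0,-0.5],
  [0,0,-0.57],
], turn=[0,0,0,0,0], jaw=[-1,-1,-1,-1,-1])

```text
time: 10.4
position: [0.5016, 0.0003, 0.2396]
tool_rot: [1.827, 2.555, 0.0]
ft_force: [0.3, -0.2, -1.6]
grip_width: 0.153
```

Call:
move_arm([
  [0,0,-0.04],
  [0,0,-0.08],
  [0,0,-0.12],
  [0,0,-0.16],
  [0,0,-0.2],
], turn=[0,0,0,0,0], jaw=[-1,-1,-1,-1,-1])

```text
time: 10.9
position: [0.5014, 0.0004, 0.245]
tool_rot: [-1.827, -2.555, 0.0]
ft_force: [0.2, 0.9, -2.2]
grip_width: 0.158
```

Call:
move_arm([
  [0,0,-0.04],
  [0,0,-0.08],
  [0,0,-0.12],
  [0,0,-0.16],
  [0,0,-0.2],
], turn=[0,0,0,0,0], jaw=[-1,-1,-1,-1,-1])

```text
time: 11.4
position: [0.5014, 0.0004, 0.251]
tool_rot: [-1.828, -2.555, 0.0]
ft_force: [-0.3, 0.9, -2.1]
grip_width: 0.16
```

Call:
move_arm([
  [0,0,-0.04],
  [0,0,-0.08],
  [0,0,-0.12],
  [0,0,-0.16],
  [0,0,-0.2],
], turn=[0,0,0,0,0], jaw=[-1,-1,-1,-1,-1])

```text
time: 11.9
position: [0.5014, 0.0003, 0.257]
tool_rot: [-1.828, -2.555, 0.0]
ft_force: [0.2, -0.6, -3.4]
grip_width: 0.157
```

Call:
move_arm([
  [0,0,-0.04],
  [0,0,-0.08],
  [0,0,-0.12],
  [0,0,-0.16],
  [0,0,-0.2],
], turn=[0,0,0,0,0], jaw=[-1,-1,-1,-1,-1])

```text
time: 12.4
position: [0.5014, 0.0004, 0.2631]
tool_rot: [-1.827, -2.555, 0.0]
ft_force: [0.0, -0.1, -3.6]
grip_width: 0.154
```

Call:
move_arm([
  [0,0,-0.04],
  [0,0,-0.08],
  [0,0,-0.12],
  [0,0,-0.16],
  [0,0,-0.2],
], turn=[0,0,0,0,0], jaw=[-1,-1,-1,-1,-1])

```text
time: 12.9
position: [0.5014, 0.0004, 0.2691]
tool_rot: [-1.827, -2.555, 0.0]
ft_force: [0.1, -0.0, -4.8]
grip_width: 0.159
```

Call:
move_arm([
  [0,0,-0.04],
  [0,0,-0.08],
  [0,0,-0.12],
  [0,0,-0.16],
  [0,0,-0.2],
], turn=[0,0,0,0,0], jaw=[-1,-1,-1,-1,-1])

```text
time: 13.4
position: [0.5014, 0.0004, 0.2751]
tool_rot: [-1.828, -2.555, 0.0]
ft_force: [0.5, 0.7, -4.9]
grip_width: 0.153
```

```bash
python3 - <<'E'
from ov import *
s=ctrl.get_state();print(s["position"],s["ft_force"])
im=ctrl.get_image("scene")[200:310,275:375];cv2.imwrite("pics/l1.png",cv2.cvtColor(cv2.resize(im,None,fx=5,fy=5,interpolation=2),cv2.COLOR_RGB2BGR))
for o in("canister","canister_base"): print([(np.round(r["rect"],1).tolist(),round(r["confidence"],2)) for r in ctrl.look_for("scene",o)[:2]])
E
```

```text
[5.01420554e-01 3.62584480e-04 2.75060232e-01] [ 0.45033225  0.67342816 -4.93275968]
[([323.3, 282.2, 31.2, 38.5], 0.88)]
[([321.2, 280.0, 27.2, 41.7], 0.59)]
```

```bash
cat > ld.py <<'E'
from h import *
f=[];c=[]
for i in range(5):
    im=ctrl.get_image("scene"); f.append(ctrl.get_state()["ft_force"][2])
r=ctrl.masks_of("scene","canister")[0]; m=r["region"]; ys=np.where(m.any(1))[0]
cs=[np.where(m[:,x])[0].max() for x in range(int(r["rect"][0])-5,int(r["rect"][0])+6)]
s=ctrl.get_state();print(s["time"],np.round(s["position"],4),"fz",np.mean(f),"bottom",np.mean(cs),r["rect"])
cv2.imwrite("pics/cur.png",cv2.cvtColor(im,cv2.COLOR_RGB2BGR))
E
python3 ld.py
```

```text
13.85 [5.014e-01 4.000e-04 2.750e-01] fz -4.653211476614272 bottom 300.0 [323.5, 279.9, 30.6, 45.1]
```

Call:
move_arm([
  [0,0,-0.04],
  [0,0,-0.08],
  [0,0,-0.12],
  [0,0,-0.16],
  [0,0,-0.2],
], turn=[0,0,0,0,0], jaw=[-1,-1,-1,-1,-1])

```text
time: 14.35
position: [0.5014, 0.0003, 0.2811]
tool_rot: [-1.828, -2.555, 0.0]
ft_force: [0.5, 0.0, -5.5]
grip_width: 0.161
```

Call:
move_arm([
  [0,0,-0.04],
  [0,0,-0.08],
  [0,0,-0.12],
  [0,0,-0.16],
  [0,0,-0.2],
], turn=[0,0,0,0,0], jaw=[-1,-1,-1,-1,-1])

```text
time: 14.85
position: [0.5013, 0.0003, 0.287]
tool_rot: [-1.828, -2.555, 0.0]
ft_force: [1.0, -0.8, -6.4]
grip_width: 0.157
```

```bash
python3 ld.py
```

```text
15.15 [5.014e-01 3.000e-04 2.870e-01] fz -6.174554598943503 bottom 300.0 [324.8, 279.9, 32.5, 41.0]
```

Call:
move_arm([
  [0,0,-0.04],
  [0,0,-0.08],
  [0,0,-0.12],
  [0,0,-0.16],
  [0,0,-0.2],
], turn=[0,0,0,0,0], jaw=[-1,-1,-1,-1,-1])

```text
time: 15.65
position: [0.5015, 0.0003, 0.2932]
tool_rot: [1.828, 2.555, -0.0]
ft_force: [0.1, 0.5, -5.9]
grip_width: 0.155
```

```bash
python3 ld.py
```

```text
15.95 [5.014e-01 4.000e-04 2.929e-01] fz -5.998907677998213 bottom 298.90909090909093 [324.1, 280.6, 30.2, 43.9]
```

Call:
move_arm([
  [0,0,-0.04],
  [0,0,-0.08],
  [0,0,-0.12],
  [0,0,-0.16],
  [0,0,-0.2],
], turn=[0,0,0,0,0], jaw=[-1,-1,-1,-1,-1])

```text
time: 16.45
position: [0.5015, 0.0004, 0.2992]
tool_rot: [1.827, 2.555, 0.0]
ft_force: [0.0, -0.3, -6.4]
grip_width: 0.157
```

```bash
python3 ld.py; python3 -c "
from h import *
a=cv2.imread('pics/cur.png')[200:310,265:375];cv2.imwrite('pics/l2.png',cv2.resize(a,None,fx=6,fy=6,interpolation=2))"
```

```text
16.75 [5.014e-01 3.000e-04 2.990e-01] fz -6.16813065212931 bottom 296.45454545454544 [325.5, 276.4, 31.7, 42.4]
```

View pics/l2.png

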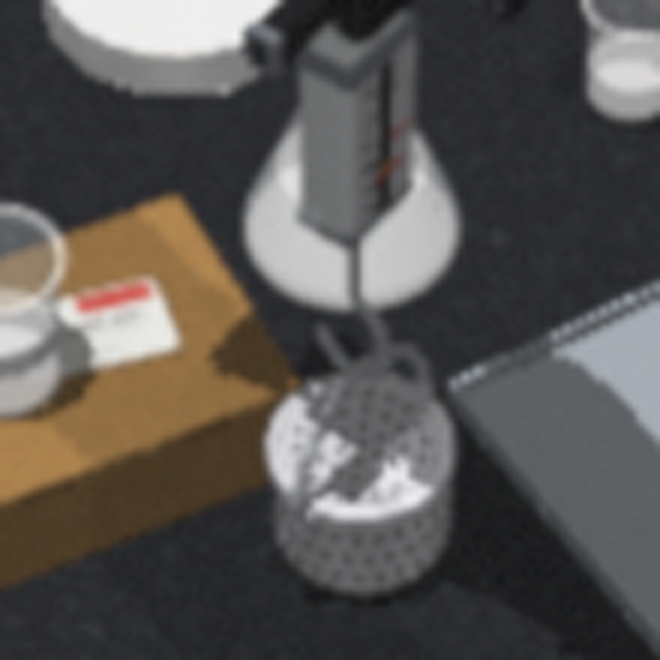

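The pointer sits well below the red line ((388,170) against (400,130)). Force has levelled at about 4.6 N net (≈470 g), so the can is full and goes to the tray; it hangs about 1 cm clear. Hold still first.

Call:
move_arm([
  [0,0,0],
  [0,0,0],
  [0,0,0],
  [0,0,0],
  [0,0,0],
], turn=[0,0,0,0,0], jaw=[-1,-1,-1,-1,-1])

```text
time: 17.25
position: [0.5015, 0.0004, 0.299]
tool_rot: [1.827, 2.555, -0.0]
ft_force: [0.1, -0.5, -5.6]
grip_width: 0.157
```

Call:
move_arm([
  [0,0,0],
  [0,0,0],
  [0,0,0],
  [0,0,0],
  [0,0,0],
], turn=[0,0,0,0,0], jaw=[-1,-1,-1,-1,-1])

```text
time: 17.75
position: [0.5014, 0.0004, 0.299]
tool_rot: [1.828, 2.555, -0.0]
ft_force: [0.1, 0.5, -6.0]
grip_width: 0.158
```

Call:
move_arm([
  [0,0,0],
  [0,0,0],
  [0,0,0],
  [0,0,0],
  [0,0,0],
], turn=[0,0,0,0,0], jaw=[-1,-1,-1,-1,-1])

```text
time: 18.25
position: [0.5014, 0.0004, 0.299]
tool_rot: [1.827, 2.555, -0.0]
ft_force: [-1.5, -0.0, -6.5]
grip_width: 0.157
```

```bash
python3 ld.py; python3 - <<'E'
from h import *
for o in("pointer_tip","marker_tip"): print(o,[(np.round(r["rect"],1).tolist(),round(r["confidence"],2)) for r in ctrl.look_for("scene",o)[:2]])
# pointer reading: housing face -x side; find yellow px
im=cv2.imread("pics/cur.png"); hsv=cv2.cvtColor(im,cv2.COLOR_BGR2HSV)
sub=hsv[205:245,315:336]; ys,xs=np.where((sub[...,1]>110)&((sub[...,0]<30)|(sub[...,0]>172))&(sub[...,2]>90))
print([(x+315,y+205,sub[y,x].tolist()) for y,x in zip(ys,xs)])
s=ctrl.get_state();p=np.array(s["position"]);a=np.radians(yaw()-90)
for r in(0,.035,.045,.05): print(r,proj("scene",[p+[-.012*np.cos(a),-.012*np.sin(a),.018-.045-r]]))
E
```

```text
18.55 [5.014e-01 4.000e-04 2.990e-01] fz -5.9055067089144195 bottom 296.72727272727275 [325.2, 279.2, 31.4, 39.0]
pointer_tip [([385.6, 274.6, 88.8, 74.3], 0.68), ([319.5, 257.4, 1.6, 3.4], 0.66)]
marker_tip []
[]
0 [[329.71933845 211.8814973 ]]
0.035 [[329.47825051 223.53810442]]
0.045 [[329.41088414 226.78218483]]
0.05 [[329.37744911 228.39017297]]
```

Steady at about 4.4–4.6 N, with the pointer clearly past the red line: full. Raise and carry to the tray.

Call:
move_arm([
  [0,0,-0.02],
  [0,0,-0.07],
  [0,0,-0.14],
  [0,0,-0.23],
  [0,0,-0.33],
], turn=[0,0,0,0,0], jaw=[-1,-1,-1,-1,-1])

```text
time: 19.15
position: [0.5015, 0.0004, 0.3093]
tool_rot: [1.827, 2.555, 0.0]
ft_force: [0.3, -0.4, -6.1]
grip_width: 0.157
```

Call:
move_arm([
  [0,0,-0.12],
  [0,0,-0.24],
  [0,0,-0.36],
  [0,0,-0.47],
  [0,0,-0.57],
], turn=[0,0,0,0,0], jaw=[-1,-1,-1,-1,-1])

```text
time: 19.65
position: [0.5015, 0.0004, 0.3264]
tool_rot: [1.827, 2.555, -0.0]
ft_force: [-0.2, -0.3, -5.9]
grip_width: 0.153
```

Call:
move_arm([
  [-0.01,-0.01,-0.08],
  [-0.04,-0.03,-0.14],
  [-0.1,-0.07,-0.18],
  [-0.17,-0.12,-0.2],
  [-0.27,-0.19,-0.2],
], turn=[0,0,0,0,0], jaw=[-1,-1,-1,-1,-1])

```text
time: 20.15
position: [0.4986, -0.0094, 0.332]
tool_rot: [-1.827, -2.555, 0.0]
ft_force: [0.6, 0.2, -6.3]
grip_width: 0.155
```

Call:
move_arm([
  [-0.12,-0.08,0],
  [-0.26,-0.18,0],
  [-0.42,-0.3,0],
  [-0.6,-0.42,0],
  [-0.81,-0.57,0],
], turn=[0,0,0,0,0], jaw=[-1,-1,-1,-1,-1])

```text
time: 20.65
position: [0.4902, -0.0382, 0.332]
tool_rot: [1.827, 2.555, -0.0]
ft_force: [-0.3, -0.3, -6.2]
grip_width: 0.158
```

Call:
move_arm([
  [-0.215,-0.15,0],
  [-0.43,-0.3,0],
  [-0.645,-0.455,0],
  [-0.86,-0.61,0],
  [-1.075,-0.76,0],
], turn=[0,0,0,0,0], jaw=[-1,-1,-1,-1,-1])

```text
time: 21.15
position: [0.479, -0.0762, 0.332]
tool_rot: [1.828, 2.555, -0.0]
ft_force: [0.2, 0.5, -5.2]
grip_width: 0.154
```

Call:
move_arm([
  [-0.215,-0.15,0],
  [-0.43,-0.3,0],
  [-0.645,-0.455,0],
  [-0.86,-0.61,0],
  [-1.075,-0.76,0],
], turn=[0,0,0,0,0], jaw=[-1,-1,-1,-1,-1])

```text
time: 21.65
position: [0.4678, -0.1141, 0.332]
tool_rot: [-1.828, -2.555, 0.0]
ft_force: [-0.6, 1.5, -6.2]
grip_width: 0.155
```

Call:
move_arm([
  [-0.2,-0.14,0],
  [-0.39,-0.27,0],
  [-0.55,-0.39,0],
  [-0.69,-0.485,0],
  [-0.81,-0.57,0],
], turn=[0,0,0,0,0], jaw=[-1,-1,-1,-1,-1])

```text
time: 22.15
position: [0.4596, -0.1423, 0.332]
tool_rot: [1.828, 2.555, -0.0]
ft_force: [-0.1, 0.2, -5.2]
grip_width: 0.158
```

Call:
move_arm([
  [-0.1,-0.07,0],
  [-0.17,-0.12,0],
  [-0.225,-0.16,0],
  [-0.26,-0.18,0],
  [-0.27,-0.19,0],
], turn=[0,0,0,0,0], jaw=[-1,-1,-1,-1,-1])

```text
time: 22.65
position: [0.457, -0.1515, 0.3321]
tool_rot: [1.827, 2.555, -0.0]
ft_force: [-0.3, -1.0, -6.3]
grip_width: 0.158
```

```bash
cat ld.py > /dev/null; python3 ld.py; python3 - <<'E'
from h import *
import os
m=ctrl.get_image("top")
for o in("canister","tray_centre"):
    r=ctrl.look_for("top",o); print(o,[(np.round(q["rect"],1).tolist(),round(q["confidence"],2)) for q in r[:2]])
a=cv2.imread('pics/cur.png')[190:320,310:450]
b=cv2.cvtColor(m,cv2.COLOR_RGB2BGR)[230:360,320:430]
cv2.imwrite('pics/c2.png',np.hstack([cv2.resize(x,None,fx=3.1,fy=3.1,interpolation=2) for x in(a,b)]))
E
```

```text
22.95 [ 0.457  -0.1513  0.3321] fz -6.174500898114876 bottom 273.0 [390.6, 253.6, 34.9, 43.1]
canister [([376.9, 293.4, 29.5, 36.1], 0.71)]
tray_centre [([363.1, 295.8, 50.6, 73.9], 0.86)]
```

View pics/c2.png

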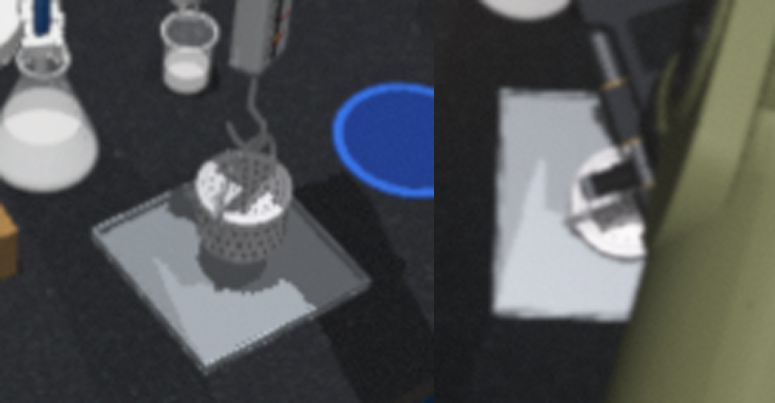

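Can hangs over the tray middle, upright. Lower gently.

Call:
move_arm([
  [0,0,0.03],
  [0,0,0.1],
  [0,0,0.2],
  [0,0,0.3],
  [0,0,0.4],
], turn=[0,0,0,0,0], jaw=[-1,-1,-1,-1,-1])

```text
time: 23.6
position: [0.4568, -0.1514, 0.3196]
tool_rot: [-1.827, -2.555, 0.0]
ft_force: [-0.2, -0.8, -6.3]
grip_width: 0.155
```

Call:
move_arm([
  [0,0,0.1],
  [0,0,0.2],
  [0,0,0.3],
  [0,0,0.38],
  [0,0,0.45],
], turn=[0,0,0,0,0], jaw=[-1,-1,-1,-1,-1])

```text
time: 24.1
position: [0.4569, -0.1514, 0.3063]
tool_rot: [-1.827, -2.555, 0.0]
ft_force: [-0.0, 0.2, -5.4]
grip_width: 0.156
```

Call:
move_arm([
  [0,0,0.05],
  [0,0,0.09],
  [0,0,0.13],
  [0,0,0.17],
  [0,0,0.2],
], turn=[0,0,0,0,0], jaw=[-1,-1,-1,-1,-1])

```text
time: 24.6
position: [0.4569, -0.1515, 0.3004]
tool_rot: [1.828, 2.555, -0.0]
ft_force: [-0.8, -0.2, -7.5]
grip_width: 0.161
```

Call:
move_arm([
  [0,0,0.03],
  [0,0,0.06],
  [0,0,0.09],
  [0,0,0.12],
  [0,0,0.15],
], turn=[0,0,0,0,0], jaw=[-1,-1,-1,-1,-1])

```text
time: 25.1
position: [0.4569, -0.1515, 0.296]
tool_rot: [1.827, 2.555, -0.0]
ft_force: [-0.2, -0.5, -6.4]
grip_width: 0.154
```

Call:
move_arm([
  [0,0,0.03],
  [0,0,0.06],
  [0,0,0.09],
  [0,0,0.12],
  [0,0,0.15],
], turn=[0,0,0,0,0], jaw=[-1,-1,-1,-1,-1])

```text
time: 25.6
position: [0.457, -0.1515, 0.2915]
tool_rot: [1.827, 2.555, -0.0]
ft_force: [-0.0, 0.4, -5.2]
grip_width: 0.156
```

Call:
move_arm([
  [0,0,0.04],
  [0,0,0.08],
  [0,0,0.13],
  [0,0,0.19],
  [0,0,0.25],
], turn=[0,0,0,0,0], jaw=[-1,-1,-1,-1,-1])

```text
time: 26.1
position: [0.457, -0.1516, 0.284]
tool_rot: [1.827, 2.555, -0.0]
ft_force: [-0.2, 0.3, -5.6]
grip_width: 0.16
```

```bash
python3 ld.py
```

```text
26.4 [ 0.457  -0.1515  0.2841] fz -5.261736737262906 bottom 282.8181818181818 [387.9, 263.8, 32.9, 40.9]
```

Call:
move_arm([
  [0,0,0.08],
  [0,0,0.16],
  [0,0,0.24],
  [0,0,0.32],
  [0,0,0.4],
], turn=[0,0,0,0,0], jaw=[-1,-1,-1,-1,-1])

```text
time: 26.9
position: [0.457, -0.1516, 0.272]
tool_rot: [1.827, 2.555, -0.0]
ft_force: [0.3, -1.2, -4.5]
grip_width: 0.157
```

Call:
move_arm([
  [0,0,0.08],
  [0,0,0.16],
  [0,0,0.24],
  [0,0,0.32],
  [0,0,0.4],
], turn=[0,0,0,0,0], jaw=[-1,-1,-1,-1,-1])

```text
time: 27.4
position: [0.4571, -0.1515, 0.26]
tool_rot: [1.827, 2.555, -0.0]
ft_force: [-0.3, -1.2, -3.6]
grip_width: 0.154
```

Call:
move_arm([
  [0,0,0.08],
  [0,0,0.16],
  [0,0,0.24],
  [0,0,0.32],
  [0,0,0.4],
], turn=[0,0,0,0,0], jaw=[-1,-1,-1,-1,-1])

```text
time: 27.9
position: [0.457, -0.1513, 0.248]
tool_rot: [-1.827, -2.555, -0.0]
ft_force: [0.9, -1.2, -1.8]
grip_width: 0.156
```

Call:
move_arm([
  [0,0,0.08],
  [0,0,0.16],
  [0,0,0.24],
  [0,0,0.32],
  [0,0,0.4],
], turn=[0,0,0,0,0], jaw=[-1,-1,-1,-1,-1])

```text
time: 28.4
position: [0.4569, -0.1514, 0.2358]
tool_rot: [1.827, 2.555, -0.0]
ft_force: [0.5, -0.4, -1.2]
grip_width: 0.158
```

Call:
move_arm([
  [0,0,0.08],
  [0,0,0.16],
  [0,0,0.24],
  [0,0,0.32],
  [0,0,0.39],
], turn=[0,0,0,0,0], jaw=[-1,-1,-1,-1,-1])

```text
time: 28.9
position: [0.4569, -0.1515, 0.2241]
tool_rot: [1.828, 2.555, -0.0]
ft_force: [-0.4, 0.1, -1.4]
grip_width: 0.158
```

```bash
python3 ld.py; python3 - <<'E'
from ov import *
s=ctrl.get_state();p=s["position"];x,y=340,195
b=cv2.resize(cv2.imread('pics/cur.png')[y:y+100,x:x+100],None,fx=6,fy=6,interpolation=2);cv2.imwrite('pics/u1.png',b)
print((proj("scene",sc(p,yaw()))-[x,y]+.5)*6)
E
```

```text
29.2 [ 0.457  -0.1515  0.2245] fz -1.3983994211141622 bottom 250.45454545454547 [323.4, 231.1, 34.0, 43.9]
[[287.49029734 354.98323791]
 [252.83455103 310.2091921 ]
 [317.42317715 335.71660484]
 [297.21942615 281.80624479]]
```

View pics/u1.png

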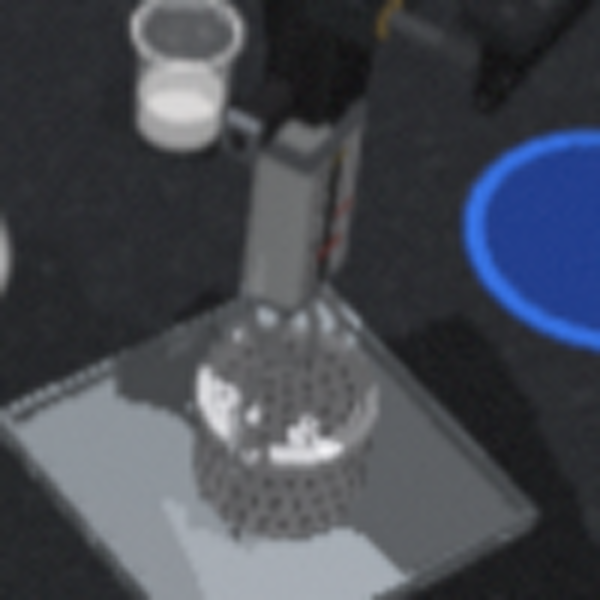

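Can stands in the tray, hook lowered inside the bail. Back out along scale -x.

Call:
move_arm([
  [0,-0.1,0],
  [0,-0.25,0],
  [0,-0.45,0],
  [0,-0.65,0],
  [0,-0.85,0],
], turn=[0,0,0,0,0], jaw=[-1,-1,-1,-1,-1])

```text
time: 29.7
position: [0.4321, -0.16, 0.2244]
tool_rot: [1.828, 2.555, -0.0]
ft_force: [0.1, 0.8, -1.5]
grip_width: 0.16
```

Call:
move_arm([
  [0,-0.2,0],
  [0,-0.4,0],
  [0,-0.6,0],
  [0,-0.8,0],
  [0,-0.95,0],
], turn=[0,0,0,0,0], jaw=[-1,-1,-1,-1,-1])

```text
time: 30.2
position: [0.4053, -0.1692, 0.2244]
tool_rot: [1.828, 2.555, -0.0]
ft_force: [-0.5, 1.1, -0.5]
grip_width: 0.154
```

```bash
python3 ld.py; python3 - <<'E'
from ov import *
s=ctrl.get_state();p=s["position"];x,y=340,195
b=cv2.resize(cv2.imread('pics/cur.png')[y:y+105,x:x+120],None,fx=6,fy=6,interpolation=2);cv2.imwrite('pics/u2.png',b)
chain([((.4,-.02,.29),95),((.431,.1,.29),83.85),((.431,.249,.29),83.85),((.501,.2415,.29),83.85)])
E
```

```text
30.5 [ 0.4061 -0.1688  0.2244] fz -1.6488591476183987 bottom 283.1818181818182 [387.6, 264.0, 29.9, 41.6]
(0.4, -0.02, 0.29) 95 ([4.76, 1.41, -2.19], np.float64(2.77))
(0.431, 0.1, 0.29) 83.85 ([3.89, 1.38, -0.0], 2.23)
(0.431, 0.249, 0.29) 83.85 ([4.94, -0.53, -0.0], 0.0)
(0.501, 0.2415, 0.29) 83.85 ([0.0, 2.35, -0.0], 0.0)
```

View pics/u2.png

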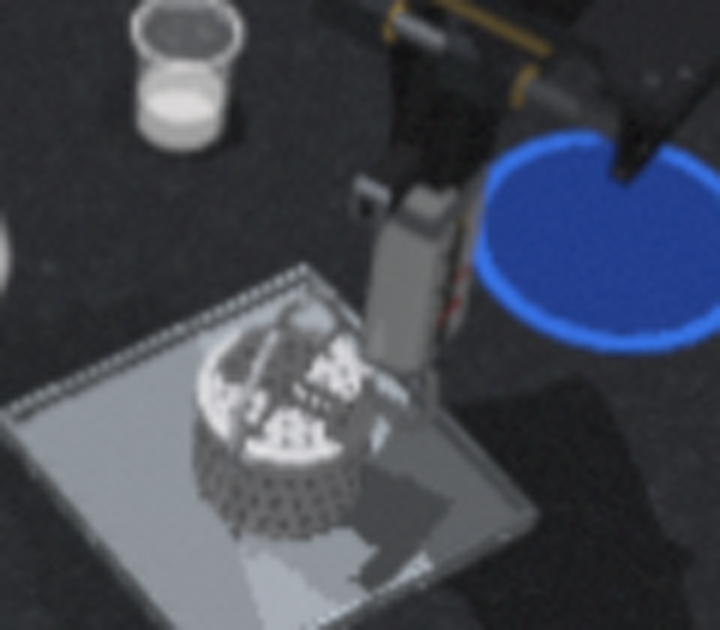

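Hook is clear of the bail; the can stands upright near the tray's middle. Return to the rest.

```bash
python3 - <<'E'
from h import *
chain([((.4061,-.1688,.34),108.85),((.435,-.08,.34),100),((.46,.03,.34),92),((.44,.15,.31),83.85),((.431,.249,.2805),83.85),((.501,.2413,.2805),83.85)])
E
```

```text
(0.4061, -0.1688, 0.34) 108.85 ([-0.0, 0.0, -3.85], np.float64(0.0))
(0.435, -0.08, 0.34) 100 ([2.49, 1.87, -0.0], 1.77)
(0.46, 0.03, 0.34) 92 ([3.47, 1.46, -0.0], 1.6)
(0.44, 0.15, 0.31) 83.85 ([4.02, -0.53, 1.0], 1.63)
(0.431, 0.249, 0.2805) 83.85 ([3.25, -0.65, 0.98], 0.0)
(0.501, 0.2413, 0.2805) 83.85 ([-0.01, 2.35, -0.0], 0.0)
```

Call:
move_arm([
  [0,-0.05,-0.5],
  [0,-0.05,-1.3],
  [0,-0.05,-2.2],
  [0,0,-3.2],
  [0,0,-3.85],
], turn=[0,0,0,0,0], jaw=[-1,-1,-1,-1,-1])

```text
time: 31.0
position: [0.4067, -0.1688, 0.342]
tool_rot: [1.825, 2.554, 0.001]
ft_force: [0.1, 0.5, -0.8]
grip_width: 0.154
```

Call:
move_arm([
  [0.3,0.2,0],
  [0.8,0.6,0],
  [1.4,1.0,0],
  [2.0,1.5,0],
  [2.5,1.87,0],
], turn=[0.3,0.6,1.0,1.4,1.77], jaw=[-1,-1,-1,-1,-1])

```text
time: 31.5
position: [0.4353, -0.0782, 0.3399]
tool_rot: [2.019, 2.407, 0.001]
ft_force: [0.4, 0.6, -1.3]
grip_width: 0.157
```

Call:
move_arm([
  [0.7,0.3,0],
  [1.4,0.6,0],
  [2.1,0.9,0],
  [2.8,1.2,0],
  [3.47,1.46,0],
], turn=[0.3,0.6,1.0,1.3,1.6], jaw=[-1,-1,-1,-1,-1])

```text
time: 32.0
position: [0.46, 0.0317, 0.3399]
tool_rot: [2.183, 2.26, 0.0]
ft_force: [1.2, -0.0, -1.6]
grip_width: 0.154
```

Call:
move_arm([
  [0.8,-0.1,0.2],
  [1.6,-0.2,0.4],
  [2.4,-0.3,0.6],
  [3.2,-0.4,0.8],
  [4.0,-0.53,1.0],
], turn=[0.3,0.6,1.0,1.3,1.63], jaw=[-1,-1,-1,-1,-1])

```text
time: 32.5
position: [0.4395, 0.1509, 0.3096]
tool_rot: [2.338, 2.098, 0.0]
ft_force: [2.1, -0.1, -2.1]
grip_width: 0.155
```

Call:
move_arm([
  [0.8,-0.2,0.25],
  [1.6,-0.35,0.5],
  [2.3,-0.5,0.75],
  [2.9,-0.6,0.9],
  [3.25,-0.65,0.98],
], turn=[0,0,0,0,0], jaw=[-1,-1,-1,-1,-1])

```text
time: 33.0
position: [0.4299, 0.2508, 0.2801]
tool_rot: [-2.334, -2.102, -0.0]
ft_force: [-0.7, 0.1, -1.3]
grip_width: 0.158
```

Call:
move_arm([
  [0,0,0],
  [0,0,0],
], turn=[0,0], jaw=[-1,-1])

```text
time: 33.2
position: [0.4307, 0.2484, 0.2804]
tool_rot: [-2.337, -2.1, 0.001]
ft_force: [0.7, -0.5, -1.1]
grip_width: 0.158
```

```bash
python3 - <<'E'
from h import *
chain([((.501,.2413,.2805),83.85),((.501,.2413,.197),83.85)])
for o in ("rest_cradle",):
  for n in("scene","top"):
    ctrl.get_image(n);print([(np.round(r["rect"],1).tolist(),round(r["confidence"],2)) for r in ctrl.look_for(n,o)[:2]])
E
```

```text
(0.501, 0.2413, 0.2805) 83.85 ([0.01, 2.35, -0.0], np.float64(0.01))
(0.501, 0.2413, 0.197) 83.85 ([0.0, 0.0, 2.78], 0.0)
[([237.4, 320.4, 77.5, 92.8], 0.82)]
[([195.6, 277.4, 88.2, 49.8], 0.72)]
```

Call:
move_arm([
  [0,0.3,0],
  [0,0.8,0],
  [0,1.4,0],
  [0,2.0,0],
  [0.01,2.35,0],
], turn=[0,0,0,0,0], jaw=[-1,-1,-1,-1,-1])

```text
time: 33.9
position: [0.503, 0.2401, 0.28]
tool_rot: [-2.34, -2.096, -0.0]
ft_force: [-0.3, 0.0, -1.6]
grip_width: 0.159
```

Call:
move_arm([
  [0,0,0],
  [0,0,0.2],
  [0,0,0.6],
  [0,0,1.0],
  [0,0,1.4],
], turn=[0,0,0,0,0], jaw=[-1,-1,-1,-1,-1])

```text
time: 34.4
position: [0.5001, 0.2413, 0.237]
tool_rot: [2.336, 2.099, -0.002]
ft_force: [0.1, 0.6, -1.7]
grip_width: 0.157
```

Call:
move_arm([
  [0,0,0.3],
  [0,0,0.6],
  [0,0,0.85],
  [0,0,1.0],
  [0,0,1.0],
], turn=[0,0,0,0,0], jaw=[-1,-1,-1,-1,-1])

```text
time: 34.9
position: [0.5006, 0.2413, 0.2078]
tool_rot: [-2.337, -2.099, 0.001]
ft_force: [0.6, -0.4, -1.4]
grip_width: 0.157
```

```bash
python3 ld.py | cut -c1-70; python3 -c "
from h import *
chain([((.501,.2413,.197),83.85)])"
```

```text
(0.501, 0.2413, 0.197) 83.85 ([-0.01, -0.0, 0.39], np.float64(0.0))Traceback (most recent call last):
  File "ld.py", line 6, in <module>
    cs=[np.where(m[:,x])[0].max() for x in range(int(r["rect"][0])-5,int(r["rect"][0])+6)]
        ~~~~~~~~~~~~~~~~~~~~~~~^^
    return umr_maximum(a, axis, None, out, keepdims, initial, where)
ValueError: zero-size array to reduction operation maximum which has no identity
```

Call:
move_arm([
  [0,0,0.08],
  [0,0,0.16],
  [0,0,0.24],
  [0,0,0.32],
  [0,0,0.38],
], turn=[0,0,0,0,0], jaw=[-1,-1,-1,-1,-1])

```text
time: 35.7
position: [0.5007, 0.2414, 0.1969]
tool_rot: [2.337, 2.099, -0.001]
ft_force: [-1.5, -1.7, 10.6]
grip_width: 0.154
```

```bash
python3 - <<'E'
from h import *
f=[]
for i in range(6): ctrl.get_image("scene");f.append(ctrl.get_state()["ft_force"])
print(np.mean(f,0),ctrl.get_state()["position"])
E
```

```text
[-0.45319754  0.16815139 -0.60276249] [0.50080891 0.24146639 0.19705348]
```

Call:
move_arm([
  [0,0,0],
  [0,0,0],
  [0,0,0],
  [0,0,0],
  [0,0,0],
], turn=[0,0,0,0,0], jaw=[-0.68,-0.6,-0.5,-0.3,0], grip_force=5)

```text
time: 36.5
position: [0.5009, 0.2415, 0.1971]
tool_rot: [2.337, 2.099, 0.0]
ft_force: [-0.6, -0.0, -0.0]
grip_width: 0.351
```

Call:
move_arm([
  [0,0,0],
  [0,0,0],
  [0,0,0],
  [0,0,0],
  [0,0,0],
], turn=[0,0,0,0,0], jaw=[0.4,0.7,1,1,1])

```text
time: 37.0
position: [0.5008, 0.2414, 0.197]
tool_rot: [2.337, 2.099, -0.0]
ft_force: [0.5, 0.3, 0.3]
grip_width: 0.804
```

```bash
python3 - <<'E'
from h import *
s=ctrl.get_state();print(s["position"],s["grip_width"],s["ft_force"])
ctrl.get_image("scene")
for o in("scale_handle","rest_cradle"): print(o,[(np.round(r["rect"],1).tolist(),round(r["confidence"],2)) for r in ctrl.look_for("scene",o)[:2]])
E
```

```text
[0.50081187 0.2414283  0.19699612] 0.8042548323981838 [0.4586116  0.34529273 0.30494855]
scale_handle [([219.9, 303.8, 44.3, 46.7], 0.71), ([233.9, 320.9, 5.2, 13.1], 0.56)]
rest_cradle [([236.3, 319.5, 74.1, 90.3], 0.8)]
```

Scale stayed in the rest. Withdraw upward and check against the first pictures.

Call:
move_arm([
  [0,0,0],
  [0,0,-0.3],
  [0,0,-0.9],
  [0,0,-1.7],
  [0,0,-2.6],
], turn=[0,0,0,0,0], jaw=[1,1,1,1,1])

```text
time: 37.65
position: [0.5005, 0.2414, 0.2761]
tool_rot: [-2.337, -2.099, 0.001]
ft_force: [-0.1, 0.2, 0.4]
grip_width: 0.999
```

Call:
move_arm([
  [-0.8,0,-1.2],
  [-2.0,0,-2.2],
  [-3.5,0,-3.0],
  [-5,0,-3.3],
  [-6.5,0,-3.3],
], turn=[0,0,0,0,0], jaw=[1,1,1,1,1])

```text
time: 38.15
position: [0.4803, 0.0465, 0.3769]
tool_rot: [2.333, 2.098, 0.005]
ft_force: [1.6, -0.6, -0.4]
grip_width: 1.002
```

Call:
move_arm([
  [-1.2,0,0],
  [-2.4,0,0],
  [-3.6,0,0],
  [-4.8,0,0],
  [-6,0,0],
], turn=[0,0,0,0,0], jaw=[1,1,1,1,1])

```text
time: 38.65
position: [0.4604, -0.1325, 0.375]
tool_rot: [2.336, 2.099, 0.0]
ft_force: [0.3, -0.6, 0.1]
grip_width: 1.001
```

Call:
move_arm([
  [-1.2,0,0],
  [-2.4,0,0],
  [-3.6,0,0],
  [-4.8,0,0],
  [-6,0,0],
], turn=[0,0,0,0,0], jaw=[1,1,1,1,1])

```text
time: 39.15
position: [0.4412, -0.3116, 0.3749]
tool_rot: [2.336, 2.099, 0.0]
ft_force: [0.3, -0.0, -0.6]
grip_width: 0.997
```

```bash
python3 - <<'E'
from h import *
s=ctrl.get_state();print(s["time"],s["position"])
for n,f in(("scene","s0"),("top","t0")):
    im=cv2.cvtColor(ctrl.get_image(n),cv2.COLOR_RGB2BGR);cv2.imwrite(f"pics/end_{n}.png",im);a=cv2.imread(f"pics/{f}.png")
    if n=="scene": d=cv2.absdiff(im,a).max(2); print("rest diff scene",(d[260:365,195:280]>50).sum())
    else: d=cv2.absdiff(im,a).max(2); print("rest diff top",(d[240:310,145:240]>50).sum())
    for o in ["scale_handle","rest_cradle","canister","tray_centre","small_beaker","conical_flask","beaker_100"]:
        print(n,o,[(np.round(r["rect"],1).tolist(),round(r["confidence"],2)) for r in ctrl.look_for(n,o)[:1]])
E
```

```text
39.15 [ 0.44124751 -0.31157236  0.37494028]
rest diff scene 15
scene scale_handle [([225.4, 296.1, 49.7, 62.3], 0.91)]
scene rest_cradle [([235.4, 312.1, 75.6, 103.1], 0.67)]
scene canister [([387.1, 263.6, 30.1, 41.5], 0.64)]
scene tray_centre [([383.6, 274.6, 84.1, 72.3], 0.69)]
scene small_beaker [([322.5, 230.2, 31.7, 43.4], 0.7)]
scene conical_flask [([323.8, 230.2, 31.5, 41.3], 0.94)]
scene beaker_100 [([262.3, 250.2, 22.8, 34.2], 0.68)]
rest diff top 6
top scale_handle [([175.6, 265.4, 60.6, 20.9], 0.57)]
top rest_cradle [([195.1, 274.9, 86.1, 50.9], 0.56)]
top canister [([381.4, 296.2, 41.0, 35.6], 0.91)]
top tray_centre [([376.6, 297.1, 78.2, 73.9], 0.88)]
top small_beaker [([419.6, 210.4, 21.9, 26.2], 0.58)]
top conical_flask [([350.6, 216.2, 39.5, 37.7], 0.76)]
top beaker_100 [([262.4, 218.6, 29.8, 26.5], 0.88)]
```

```bash
python3 - <<'E'
from h import *
print(atz("top",[(381.4,296.2)],.05), ctrl.close_job())
E
```

```text
the job is handed in; nothing more can be done
[[ 0.45400103 -0.15820902  0.05      ]] None
```

The canister weighed well over 360 g, so it is full. I set it upright in the grey drying tray and hung the scale back in its rest. I handed the job in just after 39.2 s.

- **Weighing:** I hooked the bail and raised the scale at about 12 mm/s to roughly 1 cm clear, then held it still for over 1.5 s. The load settled at about 4.4–4.6 N net, roughly 450–470 g. In the picture the pointer was clearly past the red line. The networks never gave a usable position for the pointer or the drag marker, so this rests on the wrist force and my own reading of the picture.
- **Placing:** The last top view puts the can about 7 mm or less from the tray centre. The pictures taken after the hook backed out showed it standing upright.
- **Scale in its rest:** The rest area matches the first pictures almost exactly (15 and 6 differing pixels). A short 10.6 N push registered while lowering the bar into the forks, then it settled to nearly zero before I opened the fingers.
- **Glassware:** The flask and small beaker were found in the top view within 1.5 pixels of where they started. I had no first-picture position for the beaker on the carton, so that one was not compared. In the last scene picture the small-beaker search returned the flask instead, so only the top view confirms it.

The final check was by numbers only, because all 12 picture views were used by then.

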